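Show the bench camera two sighting targets in the swivel mirror

TASK

Take the upright grip on the tiller of the sprung swivel mirror and turn the mirror until the bench camera that faces it sees the cone-topped target in the middle of the mirror, and keep it there for two seconds. Then turn the mirror across until the camera sees the ball-topped target in the middle of the mirror, and finish while still holding the mirror steady at that angle, as its spring would swing it back. Leave the targets and the loose things round the stand where they are.

Things in the scene. Friction and masses are not known exactly. Their poses are not given: they have to be found in the camera images.
- stand: fixed grey inspection stand; origin on the bench under the mirror's vertical pivot axis. Its x axis points from the pivot to a black bench camera on a post at the other end (160 to 210 mm from the pivot, top 142 mm above the bench), which looks back along -x at the mirror, 120 mm above the bench. Base plate 12 mm thick, x -45 to +220 mm, y -45 to +45 mm
- lens (a point): centre of the front of the camera's lens, 139 mm from the mirror's pivot axis, 120 mm above the bench
- mirror_centre (a point): centre of the upright mirror's face, on the pivot axis, 120 mm above the bench; x axis = outward normal of the face, z up. Plate 94 mm wide, 74 mm high (83 to 157 mm above the bench). The camera sees a target in the middle of the mirror when this normal halves the angle between the directions from here to the lens and to the target
- mirror (a joint): angle of the mirror on its vertical pivot, rad, relative to the stand; 0 faces the camera squarely, positive is counter-clockwise seen from above; stops at -1.0 and +1.0. A return spring of 0.25 N m/rad brings it back to 0 when let go; it turns freely otherwise
- grip (a point): point to grasp on the grip: an upright aluminium round bar, 14 mm diameter, free from 84 to 150 mm above the bench (this point at 128 mm), 70 mm behind the mirror's face at the end of a flat tiller arm (14 mm wide, 72 to 79 mm above the bench). It moves on a level circle of 70 mm radius about the pivot as the mirror turns. x axis: from it to the pivot, z up
- pointer: brass pointer needle under the mirror, geared two to one to it; origin on the pivot axis at bench height, its x axis (along the needle) points horizontally where the camera looks by way of the mirror; it lies 46 to 52 mm above the bench, 86 mm long
- ball (a point): centre of the 28 mm steel ball on top of the ball-topped target, 120 mm above the bench; the target is a loose steel stem of 12 mm diameter on a round foot of 60 mm diameter, 134 mm high, about 0.6 kg; it stands to the left or the right of the stand
- cone (a point): middle of the steel cone (32 mm wide at its base, 34 mm high, point up) on top of the cone-topped target, 120 mm above the bench; otherwise like the ball-topped target, and on the other side of the stand
- tape_roll: loose roll of tape lying flat, 77 mm diameter, 18 mm high, a bystander; origin under its centre
- nail_jar: loose jar with lid, 63 mm diameter, 76 mm high, a bystander; origin under its centre
There are look-alikes about, which are no part of the job. Leave any red or yellow look-alike of the part that bears cone alone.

How it is judged (in metres and radians):
On the way, in this order (a step that is already met when the one before it is completed fails the run):
1. the cone-topped target is shown in the middle of the mirror, the mirror held there (y of cone in the frame of pointer between -0.025 and 0.025 m and x of cone in the frame of pointer above 0.05 m and contact force between the fingers and mirror above 0.3 N), for 1 s.
2. the ball-topped target is shown in the middle of the mirror, the mirror held there (y of ball in the frame of pointer between -0.025 and 0.025 m and x of ball in the frame of pointer above 0.05 m and contact force between the fingers and mirror above 0.3 N), for 0.3 s.
At the end, for the whole second after the job is handed in: the camera's line of sight by way of the mirror passes within 25 mm of the ball's centre, the mirror is still (under 0.1 rad/s) and the robot's fingers still hold it (more than 0.3 N on it); both targets stand upright (all of step 2 and velocity of joint mirror between -0.1 and 0.1 rad/s and angle between each of ball, cone's own z axis and vertical below 0.1 rad); the arm keeps its last pose, push and grip.
It fails at once if a target is moved by more than 15 mm (distance of any of ball, cone from where it was at the start of the episode above 0.015 m).
It fails at once if the tape roll or the nail jar is moved by more than 20 mm (distance of any of tape_roll, nail_jar from where it was at the start of the episode above 0.02 m).
It also fails if it takes over 38 s, if anything falls off the work surface, if the arm or the gripper's body presses on something with over 40 N, if the wrist force passes 120 N, or if a joint passes its speed limit or range.

ROBOT

A 6-joint arm with a two-finger parallel gripper is mounted at the origin on a cart in front of the work surface, level with it; the furniture and walls round the work are solid. World frame = base frame: x ahead of the robot, y to its left, z up, the work surface at z = 0. Lengths are in mm, angles in rad, forces in N, time in s.
With the tool pointing down it reaches from about 275 to 750 mm from the base axis. Payload 10.2 kg.
Tool frame: the origin (TCP) lies between the finger pads; the fingertips stand 22 mm ahead of it and the grasp point (between the pads) lies 3 mm ahead of it (ctrl.nose_length is the distance from the TCP to the fingertips, in mm); z points along the fingers, y is the line along which they close (so a half turn about z gives the same grasp; the last joint's range is limited). The gripper opens to 85 mm and grips with 20 to 120 N. Pads are 22 mm wide; open, the fingers measure 114 mm over their backs; the gripper's body (76 mm by 85 mm) begins 54 mm behind the grasp point. The pads swing forward as they close: fully open they stand 13 mm farther back than shut.
Start: joints at [1.124, 0.313, 1.498, -0, 1.331, -0.223], TCP at [116.529, 511.91, 253.294] pointing down, gripper open.
Joint ranges: [-2.94, 2.94], [-0.97, 2.17], [0.19, 2.56], [-1.23, 4.37], [0.02, 3.11], [-2.88, 2.88]. Speed limits (rad/s): [2.39, 2.39, 3.01, 3.14, 3.14, 3.14].

INTERFACE

Orientations are given as a unit quaternion [w, x, y, z].
In Python, from rig import sense, imaging, ctrl gives the robot as it stands. The module is installed in compiled form; this text tells all that it offers.
- The arm moves only by the tool apply_moves, never from a script. Its argument "commands" is a list of rows, each a list of 5 numbers: the gripper command: -1 is fully open, 1 is shut, values between are in proportion, then the shift along the tool's x, y, z in mm, then the turn about the tool's z in degrees. A call has 1 to 20 rows; each row shifts and turns the commanded pose from where the row before left it, along the tool's axes as they then stand; what a row does not reach is not made up. A row lasts 1/8 s, in which the tool goes at most 62.5 mm and 10.7 degrees, less where a joint would pass 70% of its speed; a pose out of reach is approached as far as the arm can. A call is refused whole if a number of a shift passes 62.5 or a number of a turn 10.7, either way. A call with a gripper value outside its range is refused whole. The fingers move at their own pace and stop on an object; "newtons" is the grip in N (left out, the last holds). Time passes only in rows, so rows that do not move let the fingers close. It gives the time, the measured TCP pose, the force, the opening and the grip force at its end, in the units of the state.
- sense(): the state, without advancing time (a new reading comes with each control period).
- imaging.capture(name): name is "scene" or "top" or "wrist"; returns the picture (384x512x3 uint8, blue, green, red); there is no depth.
- imaging.calibration(name): a dict with "camera_matrix" (3x3 intrinsics, pixels), "k1" (the pictures are not rectified: a ray, as slopes to the right and down, at radius r is drawn at 1 + k1 r^2 times it, then the intrinsics apply), "world_to_cam" (4x4, takes a point from world to camera coordinates). Camera axes: x right, y up, looking along -z (the intrinsics and any distortion apply to the point x, -y, -z); pixel columns grow to the right and rows downward; lengths in mm; the calibration is good to about 2 mm. A picture is of the moment at which its call begins: read the wrist's pose just before it. calibration takes no time and is no camera call; for the wrist camera it gives the pose at the moment of the call.
- ctrl.finish_job(): hands the job in; it is judged then, once.
The state is a dict: "time_s": time; "joints": joint angles; "dq": joint speeds; "tau": joint torques, N m; "eef_pos": TCP position; "ee_rot": TCP orientation; "force": force on the tool from outside, world axes, zero at the start; "wrist_torque": the same for the moment, N m; "grip_width": opening from 0.0 (shut) to 1.0 (fully open); "grip_force": force on a finger pad.
Only numpy, scipy, OpenCV 4.12 (cv2) and the standard library are available. Lean on these libraries where they do the work, as an engineer would, in place of code of your own. Each camera call takes 0.05 s, during which the arm holds its last target. There are 200 camera calls.

## Working session

There is one attempt and no reset: what is moved stays moved. The work goes in short steps, Python scripts to look and compute and a tool call to move; the robot and the scene stay as the last step left them, time stands still between calls to the robot, and variables do not carry over. Pictures are saved under pics/ and viewed, at most 10 in all, crops included, and the job is handed in when it is done.

Besides the shell and the picture viewer there is one more tool, called after "Call:" as name([rows], argument=value, ...), one row to a line, values as JSON. apply_moves: Moves the arm, as the interface text tells. Its arguments: {"type":"object","properties":{"commands":{"type":"array","items":{"type":"array","items":{"type":"number"}}},"newtons":{"type":"number"}},"required":["commands"]}

```bash
mkdir -p pics
cat > h.py <<'E'
import numpy as np,cv2
from rig import sense,imaging,ctrl
def ray(cal,px):
    K=np.array(cal["camera_matrix"]);k=cal["k1"];T=np.array(cal["world_to_cam"])
    d=np.array([(px[0]-K[0,2])/K[0,0],(px[1]-K[1,2])/K[1,1]]);s=d.copy()
    for _ in range(30): s=d/(1+k*(s@s))
    R=T[:3,:3];return -R.T@T[:3,3],R.T@np.array([s[0],-s[1],-1.])
def onz(cal,px,z):
    o,d=ray(cal,px);return o+d*(z-o[2])/d[2]
def proj(cal,p):
    K=np.array(cal["camera_matrix"]);T=np.array(cal["world_to_cam"])
    c=T[:3,:3]@np.array(p)+T[:3,3];s=np.array([c[0],-c[1]])/-c[2];s=s*(1+cal["k1"]*(s@s))
    return K[:2,:2]@s+K[:2,2]
E
python3 - <<'E'
from h import *
import json
for n in ("scene","top"):
    im=imaging.capture(n);cv2.imwrite(f"pics/{n}0.png",cv2.resize(im,(800,600),interpolation=cv2.INTER_CUBIC))
    c=imaging.calibration(n);json.dump({k:np.array(v).tolist() for k,v in c.items()},open(n+".json","w"));print(n,ray(c,(256,192)))
E
```

```text
scene (array([  94.10927989, -733.65377614,  666.60256814]), array([ 0.48287892,  0.66921138, -0.5650665 ]))
top (array([ 244.99670255, -132.54142388, 1449.73958885]), array([ 0.20564009, -0.00164472, -0.97885883]))
```

View pics/top0.png

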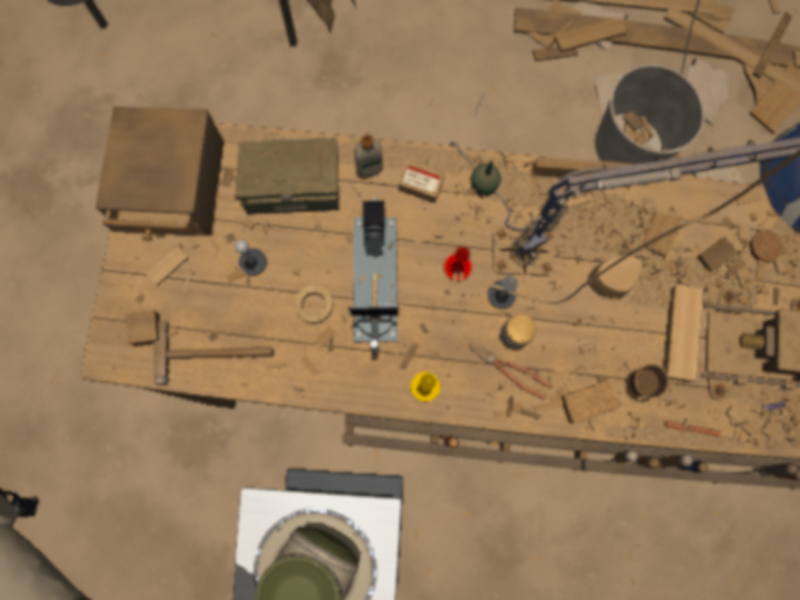

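View pics/scene0.png

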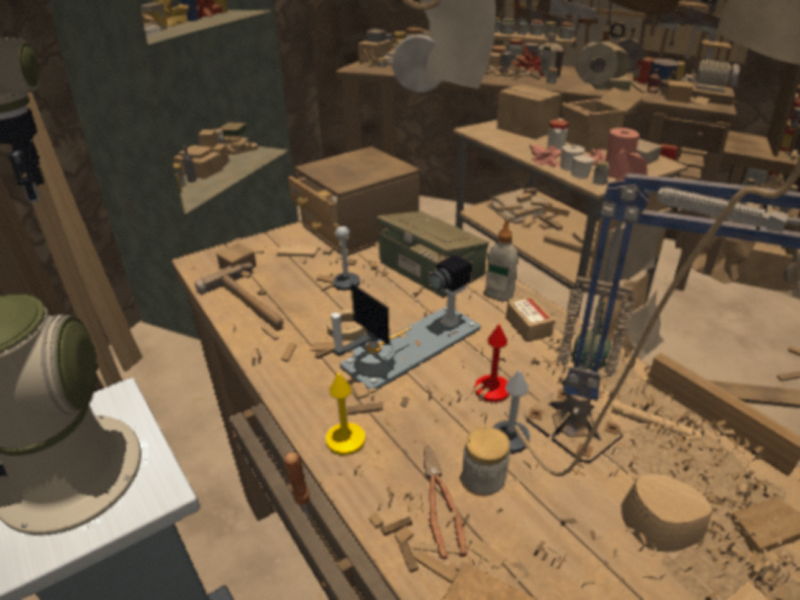

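The top view shows the stand running upward: grip at about (375,346), mirror (375,312), camera (374,215). The ball target is on the left (242,246) and the grey cone on the right (510,284). The red and yellow cones are look-alikes.

Run:
```python
from h import *
im=imaging.capture("top")
a=cv2.resize(im[130:240,225:280],None,fx=5,fy=5,interpolation=cv2.INTER_CUBIC)   # stand
b=cv2.resize(im[145:185,145:180],(262,300),interpolation=cv2.INTER_CUBIC) #7.5x
c=cv2.resize(im[165:205,305:340],(262,300),interpolation=cv2.INTER_CUBIC)
o=np.zeros((600,560,3),np.uint8);o[:550,:275]=a;o[:300,290:552]=b;o[300:600,290:552]=c
cv2.imwrite("pics/crop1.png",o)
```

```text
(no output)
```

View pics/crop1.png

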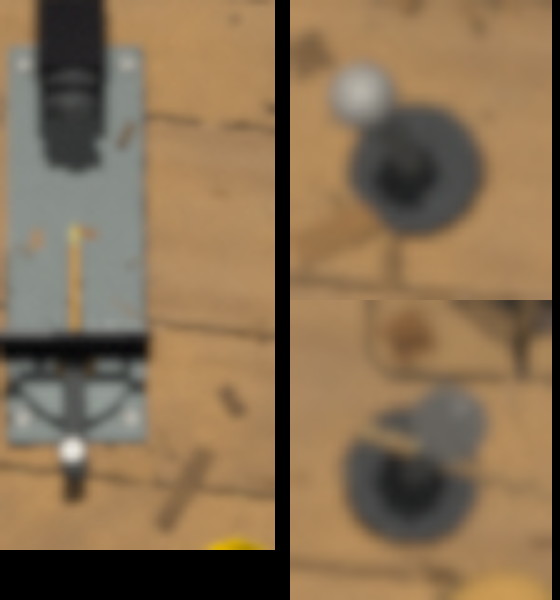

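Run:
```python
from h import *
c=imaging.calibration("top")
A=lambda x,y,z:onz(c,(225+x/5-.4,130+y/5-.4),z)
P=[A(9,47,12),A(146,47,12),A(8,442,12),A(147,443,12)]
for p in P:print(p.round(1))
print("grip",A(72,450,150).round(1))
ux=(P[0]+P[1]-P[2]-P[3])/2;print(np.linalg.norm(ux));ux/=np.linalg.norm(ux)
uy=np.array([-ux[1],ux[0],0]);ctr=sum(P)/4;piv=ctr-ux*87.5;print("piv",piv.round(1),ux.round(3),"mean grip0",(piv-70*ux).round(1))
for n,(u,v),(fu,fv),(ox,oy) in (("ball",(72,94),(127,171),(145,145)),("cone",(158,128),(121,180),(305,165))):
    t=onz(c,(ox+u/7.5-.4,oy+v/7.5-.4),120);f=onz(c,(ox+fu/7.5-.4,oy+fv/7.5-.4),8)
    m=(t+f)/2;w=m-piv;ang=np.arctan2(w@uy,w@ux)
    print(n,t.round(1),f.round(1),[round(float(np.arctan2((q-piv)@uy,(q-piv)@ux)),3) for q in(t,f)],ang/2,np.hypot(*w[:2]),(piv-70*(np.cos(ang/2)*ux+np.sin(ang/2)*uy))[:2].round(1))
s=sense();print(s["time_s"],s["ee_rot"],s["eef_pos"],s["grip_width"])
from scipy.spatial.transform import Rotation as R
q=s["ee_rot"];print(R.from_quat([q[1],q[2],q[3],q[0]]).as_matrix().round(3))
for n,p in(("tape",(314,304)),("jar",(519,331)),("yel",(426,387)),("red",(459,265))):print(n,onz(c,(p[0]*.64,p[1]*.64),20).round(0))
```

```text
[719.1 -27.1  12. ]
[ 724.6 -117.2   12. ]
[457.1 -45.7  12. ]
[ 462.  -133.7   12. ]
grip [434.4 -91.  150. ]
262.91388448013566
piv [503.4 -86.8  12. ] [0.998 0.067 0.   ] mean grip0 [433.5 -91.4  12. ]
ball [613.1 180.2 120. ] [610.7 178.4   8. ] [1.114, 1.12] 0.5584420657668031 287.34857712042066 [ 446.6 -127.7]
cone [ 568.8 -340.9  120. ] [ 572.1 -343.1    8. ] [-1.386, -1.376] -0.6903298634519115 263.89216218767194 [446.6 -45.9]
0.15 [-1.38858415e-04  1.11679814e-01  9.93744138e-01 -4.33130252e-04] [116.47929003 511.75211787 252.90024325] 1.0003888310047182
[[-0.975  0.222 -0.   ]
 [ 0.222  0.975 -0.001]
 [ 0.    -0.001 -1.   ]]
tape [526.  40.  20.]
jar [ 496. -380.   20.]
yel [ 372. -197.   20.]
red [ 627. -252.   20.]
```

Call:
apply_moves([
  [-1,0,0,0,-8.3],
  [-1,0,0,0,-8.3],
  [-1,-17.3,-38.9,0,0],
  [-1,-17.3,-38.9,0,0],
  [-1,-17.3,-38.9,0,0],
  [-1,-17.3,-38.9,0,0],
  [-1,-17.3,-38.9,0,0],
  [-1,-17.3,-38.9,0,0],
  [-1,-17.3,-38.9,0,0],
  [-1,-17.3,-38.9,0,0],
  [-1,-17.3,-38.9,0,0],
  [-1,-17.3,-38.9,0,0],
  [-1,-17.3,-38.9,0,0],
  [-1,-17.3,-38.9,0,0],
  [-1,-17.3,-38.9,0,0],
  [-1,-17.3,-38.9,0,0],
  [-1,-17.3,-38.9,0,0],
  [-1,-17.3,-38.9,0,0],
  [-1,0,0,0,0],
])

```text
time_s: 2.52
eef_pos: [434.3, -92.7, 252.7]
ee_rot: [-0.0, -0.032, 1.0, 0.0]
force: [-0.5, 0.2, -0.4]
grip_width: 1.0
grip_force: 0.0
```

```bash
cat > st.py <<'E'
from h import *
from scipy.spatial.transform import Rotation as R
s=sense();q=s["ee_rot"];M=R.from_quat([q[1],q[2],q[3],q[0]]).as_matrix()
print(s["time_s"],s["eef_pos"].round(1) if hasattr(s["eef_pos"],"round") else s["eef_pos"],M.round(3).tolist(),np.round(s["joints"],2),s["grip_width"],s["grip_force"],s["force"])
E
cat > w.py <<'E'
import sys
from st import *
c=imaging.calibration("wrist");im=imaging.capture("wrist")
cv2.imwrite(sys.argv[1],cv2.resize(im,(800,600),interpolation=cv2.INTER_CUBIC))
print("grip150 proj",proj(c,[434,-91.2,150])/.64)
import json;json.dump({k:np.array(v).tolist() for k,v in c.items()},open("wrist.json","w"))
E
python3 w.py pics/w1.png
```

```text
2.525 [434.3 -92.7 252.7] [[-0.998, -0.063, -0.001], [-0.063, 0.998, 0.0], [0.001, 0.0, -1.0]] [-0.48  0.13  1.72 -0.    1.28 -2.11] 1.0004589793231884 0.0 [-0.4724688   0.24770863 -0.37601024]
grip150 proj [409.26871858 313.26040074]
```

View pics/w1.png

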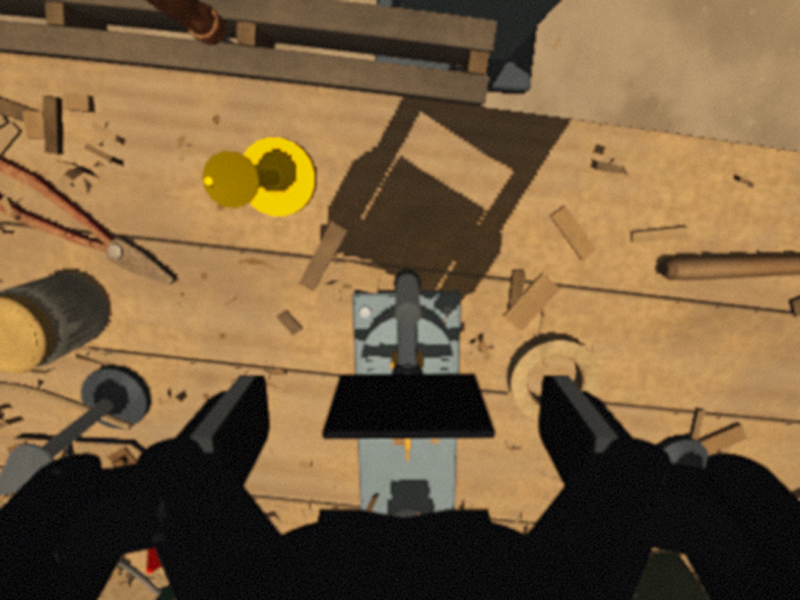

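The wrist view shows the grip's top at about (408,314), matching the projected estimate (409,313), so I descend and close.

Call:
apply_moves([
  [-1,0,1.5,25,0],
  [-1,0,0,25,0],
  [-1,0,0,25,0],
  [-1,0,0,25,0],
  [-1,0,0,22,0],
  [-1,0,0,0,0],
  [1,0,0,0,0],
  [1,0,0,0,0],
  [1,0,0,0,0],
  [1,0,0,0,0],
  [1,0,0,0,0],
  [1,0,0,0,0],
  [1,0,0,0,0],
  [1,0,0,0,0],
], newtons=40)

```text
time_s: 4.32
eef_pos: [433.7, -89.5, 131.6]
ee_rot: [0.0, -0.033, 0.999, -0.0]
force: [-2.8, 0.2, 5.8]
grip_width: 0.15
grip_force: 38.9
```

```bash
python3 st.py
```

```text
4.325 [433.7 -89.5 131.6] [[-0.998, -0.066, 0.0], [-0.066, 0.998, -0.0], [-0.0, -0.0, -1.0]] [-0.47  0.28  1.89 -0.    0.97 -2.11] 0.15038940286535496 38.88928413391113 [-2.81726425  0.16490445  5.79628832]
```

Call:
apply_moves([
  [1,-0.17,4.82,0,3.95],
  [1,-0.17,4.82,0,3.95],
  [1,-0.17,4.82,0,3.95],
  [1,-0.17,4.82,0,3.95],
  [1,-0.17,4.82,0,3.95],
  [1,-0.17,4.82,0,3.95],
  [1,-0.17,4.82,0,3.95],
  [1,-0.17,4.82,0,3.95],
  [1,-0.17,4.82,0,3.95],
  [1,-0.17,4.82,0,3.95],
  [1,0,0,0,0],
  [1,0,0,0,0],
])

```text
time_s: 5.82
eef_pos: [447.0, -44.2, 131.6]
ee_rot: [0.001, 0.306, 0.952, -0.0]
force: [0.5, -0.1, 5.3]
grip_width: 0.152
grip_force: 39.1
```

```bash
python3 st.py
python3 - <<'E'
from h import *
im=imaging.capture("top");cv2.imwrite("pics/t2.png",cv2.resize(im[130:240,200:347],None,fx=5.4,fy=5.4,interpolation=cv2.INTER_CUBIC))
E
```

```text
5.825 [447.  -44.2 131.6] [[-0.813, 0.582, 0.001], [0.582, 0.813, -0.0], [-0.001, 0.0, -1.0]] [-0.36  0.29  1.88 -0.    0.97 -1.31] 0.1520758368987766 39.080488085746765 [ 0.52072004 -0.07220888  5.25255224]
```

View pics/t2.png

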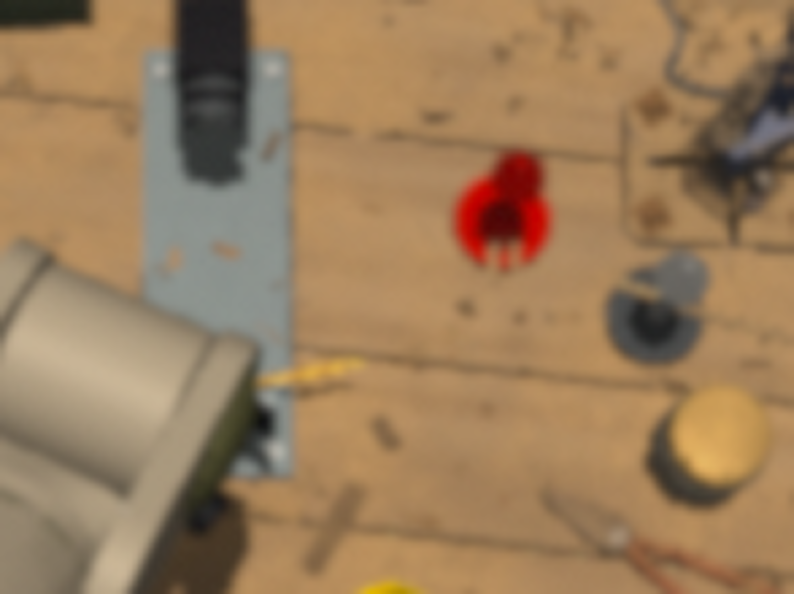

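The needle runs from about (258,382) to its tip at (362,364), pointing towards the grey cone target. I'll check the line numerically.

Run:
```python
from h import *
c=imaging.calibration("top")
f=lambda x,y:onz(c,(200+x/5.4-.4,130+y/5.4-.4),49)[:2]
tip,a=f(362,364),f(262,381);piv=np.array([503.4,-86.8])
cone=np.array([570.4,-342.]);g=np.array([447,-44.2])
ang=lambda v:np.arctan2(v[1],v[0])
print(tip,np.linalg.norm(tip-piv),"needle",ang(tip-a),"tip-piv",ang(tip-piv),"cone",ang(cone-piv),"grip-based",2*ang(piv-g)-.067, np.linalg.norm(piv-g))
```

```text
[ 525.41595645 -168.92259253] 85.02248257321484 needle -1.3371524973798068 tip-piv -1.3088688558197823 cone -1.3140513377902951 grip-based -1.360793362963088 70.68040746911407
```

Call:
apply_moves([
  [1,0,0,0,0],
  [1,0,0,0,0],
  [1,0,0,0,0],
  [1,0,0,0,0],
  [1,0,0,0,0],
  [1,0,0,0,0],
  [1,0,0,0,0],
  [1,0,0,0,0],
  [1,0,0,0,0],
  [1,0,0,0,0],
  [1,0,0,0,0],
  [1,0,0,0,0],
  [1,0,0,0,0],
  [1,0,0,0,0],
  [1,0,0,0,0],
  [1,0,0,0,0],
  [1,0,0,0,0],
  [1,0,0,0,0],
])

```text
time_s: 8.12
eef_pos: [446.9, -44.2, 131.6]
ee_rot: [0.001, 0.306, 0.952, -0.0]
force: [0.7, 0.4, 5.5]
grip_width: 0.151
grip_force: 39.1
```

Run:
```python
from st import *
piv=np.array([503.2,-86.8]);g=s["eef_pos"][:2];v=np.array(g)-piv;v*=70/np.linalg.norm(v);N=18;y=np.arctan2(M[1,0],M[0,0])
rot=lambda a:np.array([[np.cos(a),-np.sin(a)],[np.sin(a),np.cos(a)]])
dt=np.radians(57.6/N);out=[]
for i in range(N):
    d=rot(1.2488*(i+1)/N)@v-rot(1.2488*i/N)@v
    a=y+i*dt;tx=np.array([np.cos(a),np.sin(a)]);ty=np.array([np.sin(a),-np.cos(a)])
    out.append([1,round(d@tx,2),round(d@ty,2),0,-3.2])
print(ty,M[:,1],out)
```

```text
8.125 [446.9 -44.2 131.6] [[-0.813, 0.582, 0.001], [0.582, 0.813, -0.0], [-0.001, 0.0, -1.0]] [-0.36  0.29  1.88 -0.    0.97 -1.31] 0.15112261719405756 39.075525999069214 [0.65377017 0.4059425  5.51733718]
[-0.32199877  0.94674009] [5.82351970e-01 8.12936727e-01 2.45227239e-04] [[1, np.float64(-0.04), np.float64(-4.86), 0, -3.2], [1, np.float64(-0.11), np.float64(-4.85), 0, -3.2], [1, np.float64(-0.17), np.float64(-4.85), 0, -3.2], [1, np.float64(-0.24), np.float64(-4.85), 0, -3.2], [1, np.float64(-0.3), np.float64(-4.85), 0, -3.2], [1, np.float64(-0.37), np.float64(-4.84), 0, -3.2], [1, np.float64(-0.43), np.float64(-4.84), 0, -3.2], [1, np.float64(-0.5), np.float64(-4.83), 0, -3.2], [1, np.float64(-0.56), np.float64(-4.82), 0, -3.2], [1, np.float64(-0.63), np.float64(-4.81), 0, -3.2], [1, np.float64(-0.7), np.float64(-4.81), 0, -3.2], [1, np.float64(-0.76), np.float64(-4.8), 0, -3.2], [1, np.float64(-0.82), np.float64(-4.78), 0, -3.2], [1, np.float64(-0.89), np.float64(-4.77), 0, -3.2], [1, np.float64(-0.95), np.float64(-4.76), 0, -3.2], [1, np.float64(-1.02), np.float64(-4.75), 0, -3.2], [1, np.float64(-1.08), np.float64(-4.73), 0, -3.2], [1, np.float64(-1.15), np.float64(-4.72), 0, -3.2]]
```

Call:
apply_moves([
  [1,-0.05,-4.86,0,-3.2],
  [1,-0.1,-4.85,0,-3.2],
  [1,-0.17,-4.85,0,-3.2],
  [1,-0.24,-4.85,0,-3.2],
  [1,-0.3,-4.85,0,-3.2],
  [1,-0.37,-4.84,0,-3.2],
  [1,-0.43,-4.84,0,-3.2],
  [1,-0.5,-4.83,0,-3.2],
  [1,-0.56,-4.82,0,-3.2],
  [1,-0.63,-4.81,0,-3.2],
  [1,-0.7,-4.81,0,-3.2],
  [1,-0.76,-4.8,0,-3.2],
  [1,-0.82,-4.78,0,-3.2],
  [1,-0.89,-4.77,0,-3.2],
  [1,-0.95,-4.76,0,-3.2],
  [1,-1.02,-4.75,0,-3.2],
  [1,-1.08,-4.73,0,-3.2],
  [1,-1.15,-4.72,0,-3.2],
  [1,0,0,0,0],
  [1,0,0,0,0],
])

```text
time_s: 10.62
eef_pos: [444.1, -125.3, 131.6]
ee_rot: [-0.001, -0.191, 0.982, 0.001]
force: [-3.8, 3.6, 9.6]
grip_width: 0.152
grip_force: 39.8
```

```bash
python3 st.py
python3 - <<'E'
from h import *
im=imaging.capture("top");cv2.imwrite("pics/t3.png",cv2.resize(im[130:240,140:287],None,fx=5.4,fy=5.4,interpolation=cv2.INTER_CUBIC))
im=imaging.capture("scene");cv2.imwrite("pics/s3.png",cv2.resize(im[130:280,150:350],None,fx=4,fy=4,interpolation=cv2.INTER_CUBIC))
E
```

```text
10.625 [ 444.1 -125.3  131.6] [[-0.927, -0.375, -0.001], [-0.375, 0.927, 0.001], [0.001, 0.002, -1.0]] [-0.53  0.32  1.84  0.    0.98 -2.49] 0.15160515625603635 39.77234601974487 [-3.76462527  3.56772733  9.60262384]
```

View pics/t3.png

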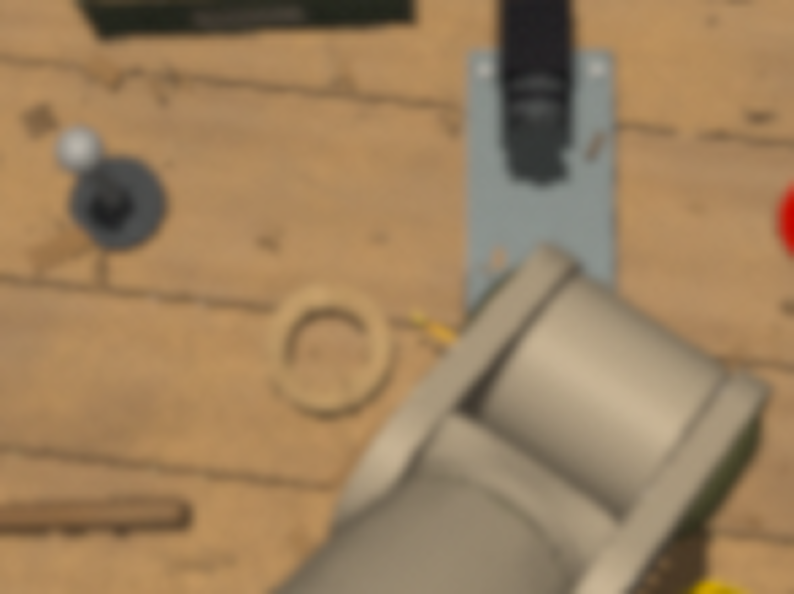

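The needle tip is visible at about (416,316), and the ball and tape have not moved.

Run:
```python
from h import *
c=imaging.calibration("top")
f=lambda x,y:onz(c,(140+x/5.4-.4,130+y/5.4-.4),49)[:2]
piv=np.array([503.4,-86.8]);ball=np.array([612,179.3])
ang=lambda v:np.arctan2(v[1],v[0])
tip,a=f(415,316),f(452,337)
print("line",ang(tip-a),"tip",np.linalg.norm(tip-piv),ang(tip-piv),"ball",ang(ball-piv),"grip",2*ang(piv-np.array([444.1,-125.3]))-.067)
```

```text
line 1.1113050444030264 tip 86.34149194725785 1.0820392887663681 ball 1.1833119664123055 grip 1.0846831421434526
```

Call:
apply_moves([
  [1,-0.3,-1.8,0,-3],
  [1,-0.35,-1.8,0,-3],
  [1,0,0,0,0],
  [1,0,0,0,0],
  [1,0,0,0,0],
])

```text
time_s: 11.35
eef_pos: [446.6, -129.0, 131.6]
ee_rot: [0.0, -0.241, 0.97, -0.0]
force: [-0.6, 0.3, 5.7]
grip_width: 0.153
grip_force: 39.4
```

```bash
python3 st.py
python3 - <<'E'
from h import *
im=imaging.capture("top");cv2.imwrite("pics/t4.png",cv2.resize(im[130:240,140:287],None,fx=5.4,fy=5.4,interpolation=cv2.INTER_CUBIC))
E
```

```text
11.35 [ 446.6 -129.   131.6] [[-0.883, -0.469, 0.0], [-0.469, 0.883, -0.0], [-0.0, -0.0, -1.0]] [-0.53  0.33  1.83  0.    0.98 -2.59] 0.15271562160869076 39.43011403083801 [-0.60189372  0.27849401  5.66674136]
```

View pics/t4.png

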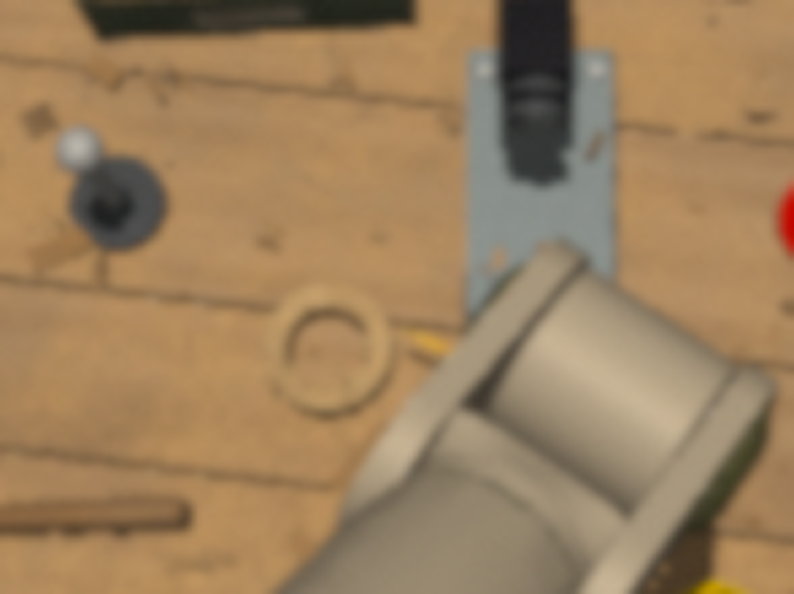

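The needle tip is now at about (405,331).

Run:
```python
from h import *
c=imaging.calibration("top")
f=lambda x,y:onz(c,(140+x/5.4-.4,130+y/5.4-.4),49)[:2]
piv=np.array([503.4,-86.8]);ang=lambda v:np.arctan2(v[1],v[0])
for t in((405,331),(402,333)):
    tip=f(*t);print(np.linalg.norm(tip-piv),ang(tip-piv),ang(tip-f(445,350)))
print(2*ang(piv-np.array([446.6,-129.0]))-.067)
```

```text
87.15304542666644 1.203327659283901 1.1848961065969446
88.24307978474054 1.2236614790351157 1.2521147783629047
1.2109576212457627
```

Call:
apply_moves([
  [1,0,0.4,0,0],
  [1,0,0,0,0],
  [1,0,0,0,0],
  [1,0,0,0,0],
  [1,0,0,0,0],
  [1,0,0,0,0],
])

```text
time_s: 12.15
eef_pos: [446.5, -128.8, 131.6]
ee_rot: [0.0, -0.241, 0.97, -0.0]
force: [-1.9, -0.2, 5.3]
grip_width: 0.149
grip_force: 39.4
```

```bash
python3 st.py; python3 -c "
from rig import ctrl
print(ctrl.finish_job())"
```

```text
12.15 [ 446.5 -128.8  131.6] [[-0.883, -0.469, 0.0], [-0.469, 0.883, -0.0], [-0.0, -0.0, -1.0]] [-0.53  0.32  1.83 -0.    0.98 -2.59] 0.14870608187581155 39.3551766872406 [-1.87101371 -0.16704119  5.26274631]
the job is handed in; nothing more can be done
None
```

I handed the job in at about 12 s with the mirror turned to the ball and the grip still held at 39 N, after a hold of over 2 s on the cone; by the needle the sight line was about 1 mm off the cone and is about 7 mm off the ball (25 mm allowed), but the hand-in returned no verdict.

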